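Close the sample transit box and lock it with its R-clip

ROBOT

A 7-joint arm with a two-finger parallel gripper is mounted at the origin on a cart in front of the work surface, level with it; the furniture and walls round the work are solid. World frame = base frame: x ahead of the robot, y to its left, z up, the work surface at z = 0. Lengths are in m, angles in rad, forces in N, time in s.
With the tool pointing down it reaches from about 0.375 to 0.925 m from the base axis. Payload 3.1 kg.
Tool frame: the origin (TCP) lies between the finger pads; the fingertips stand 17 mm ahead of it and the grasp point (between the pads) lies 2 mm behind it (arm.tip_reach is the distance from the TCP to the fingertips, in m); z points along the fingers, x is the direction in which the jaws open and shut, and the axes are right-handed (so a half turn about z gives the same grasp; the last joint's range is limited). The gripper opens to 85 mm and grips with 20 to 120 N. Pads are 22 mm wide; open, the fingers measure 114 mm over their backs; the gripper's body (76 mm by 85 mm) begins 54 mm behind the grasp point. The pads swing forward as they close: fully open they stand 13 mm farther back than shut.
Start: joints at [-1.252, 0.383, 0.044, 1.598, -0.018, 1.161, -0.05], TCP at [0.263, 0.594, 0.248] pointing down, gripper open.
Joint ranges: [-2.61, 2.61], [-0.41, 2.15], [-1.48, 1.57], [0, 2.5], [-1.57, 4.71], [0.05, 1.97], [-2.85, 2.85]. Speed limits (rad/s): [2.79, 2.79, 3.14, 3.14, 3.14, 3.14, 3.14].

INTERFACE

Orientations are given as [roll, pitch, yaw] about the fixed x, y, z axes, in that order (R = Rz(yaw) Ry(pitch) Rx(roll)).
In Python, from station import arm gives the robot as it stands.
- The arm moves only by the tool move_arm, never from a script. Its argument "steps" is a list of rows, each an object of numbers: "dx", "dy", "dz": the shift along the world's x, y, z in m; "yaw": the turn about the world's z in rad. A call has 1 to 5 rows; each row shifts and turns the commanded pose from where the row before left it; what a row does not reach is not made up. A row lasts 1/8 s, in which the tool goes at most 62.5 mm and 10.7 degrees, less where a joint would pass 70% of its speed; a pose out of reach is approached as far as the arm can. A call with a gripper value outside its range is refused whole. "grip" is the opening, from 0 (shut) to 1 (fully open), set as the call begins (left out, the last holds). The fingers move at their own pace and stop on an object; "force" is the grip in N (left out, the last holds). Time passes only in rows, so rows that do not move let the fingers close. It gives the time, the measured TCP pose, the force and the opening at its end, in the units of the state.
- arm.read_state(): the state, without advancing time (a new reading comes with each control period).
- arm.get_image(name): name is "scene" or "top"; returns a dict with "pixels" (420x560x3 uint8, blue, green, red), "K" (3x3 intrinsics, pixels), "R" (3x3) and "t" (3): a world point X has camera coordinates R X + t. Camera axes: x right, y down, z forward; pixel columns grow to the right and rows downward; lengths in m; the calibration is good to about 2 mm. A picture is of the moment at which its call begins. There is no depth.
- arm.sign_off(): hands the job in, once; it reports no verdict.
Trained networks look in a picture, given as the dict that the camera call returned (one of the last four; its "shot" number tells which), for a name from the list of things; names that differ only in an ending like _2 or _b are one class to them, and where a whole thing is asked for, a point or a joint stands for the part that bears it (a point fixed in the world has none). Each returns a list of dicts, best first, with "p" (0 to 1); they miss things now and then, are a little off and sometimes report something else, mostly with a low value. They report only what shows in the picture. A call takes as long as a camera call.
- arm.regions_of(picture, query): "region" (420x560 bool, what is visible of it) and "pixel" ([column, row] in pixels, amid what is visible of it).
- arm.place_of(picture, query): "pixel" ([column, row] in pixels: a listed point, or the origin of a listed thing).
The state is a dict: "time_s": time; "joints": joint angles; "qd": joint speeds; "effort": joint torques, N m; "tcp_pos": TCP position; "ee_rot": TCP orientation; "contact_force": force on the tool from outside, world axes, zero at the start; "moment": the same for the moment, N m; "grip_width": finger opening in m.
Only numpy, scipy, OpenCV 4.12 (cv2) and the standard library are available. Lean on these libraries where they do the work, as an engineer would, in place of code of your own. Each camera call takes 0.05 s, during which the arm holds its last target.

TASK

Close the lid of the grey transit box so that its wire bail drops round the steel pin. Then take the R-clip with the red grip out of its clear-topped keeper, and push its straight leg through the cross hole in the pin until the clip's bow springs over the pin; let go of it. Leave the loose vial and the loose crucible standing where they are.

Things in the scene. Friction and masses are not known exactly. Their poses are not given: they have to be found in the camera images.
- lid (a joint): Lid of the transit box, hinged along the box's far (+x) top edge. 0 rad = closed, grows as it opens. It starts partly open, stays where it is left (stiff hinge: about 3 N at the front edge moves it) and stops at 0.
- box: Fixed grey transit box, open on top, 100 mm deep along x, 130 mm wide along y, 50 mm high. Origin on the worktop under its centre; x points from the pin side to the hinge side, y along the hinge, z up. A steel lug (30 mm wide, top 45 mm above the worktop) sticks out 48 mm from the middle of its -x face and carries the pin.
- lid_hinge (a point): Middle of the lid's hinge line, 52 mm above the worktop; axes as the box. The blue lid plate, 104 x 132 x 5 mm, lies along -x from here when closed, upper face 2.5 mm above this point. Its steel wire bail (7 mm wire, 43 mm wide along y, at the front middle) reaches 159 mm from the hinge line, 14 mm above it, and surrounds the pin when closed.
- lid_press_r (a point): Point on the lid's upper face near its front right corner (85 mm from the hinge line, 45 mm to -y of the middle), clear of bail and pin: a good spot to press the lid down. Moves with the lid; its z is the normal of the upper face.
- lid_press_l (a point): The same at the lid's front left corner (45 mm to +y of the middle).
- pin_hole (a point): Centre of the cross hole in the upright steel pin, 72 mm above the worktop, 30 mm in front (-x) of the box; axes as the box. The hole runs along y (either end may be entered), 11 mm wide, 10 mm high, bevelled. Pin 22 mm in diameter, top 19 mm above this point. When the lid is closed the bail's side wires run 18 mm to either side of here, their tops 6 mm lower.
- clip_grip (a point): Centre of the red grip of the R-clip (60 g), 38 mm long along x, 16 mm wide along y, 12 mm high. Clip axes: x along the straight leg from grip to tip, y toward the spring arm, z up. The clip lies flat on the worktop, this point 6 mm above it, and starts inside the keeper.
- clip_leg (a point): Point on the axis of the clip's straight round steel leg (8 mm in diameter), 108 mm from clip_grip along the clip's x and 18 mm short of the leg's rounded tip. This end sticks out of the keeper at the start and is free on both sides for fingers.
- clip_seat (a point): Point on the leg's axis 52 mm from clip_grip, beside the bow of the spring arm (+y side; arm ends 88 mm from clip_grip, 21 mm sideways). The pin's axis must come here. Pushing on takes about 4 to 10 N while the arm's hump rides over the pin, from about 26 to 8 mm short of this seat; then it snaps back. About 4 mm beyond the seat the clip stops hard on the pin.
- clip_arm (a joint): Spring arm of the clip: 0 rad = at rest, grows to 0.1 or 0.2 rad as it is forced outward over the pin; springs back by itself.
- keeper: Fixed low keeper of the clip: a pocket with grey walls and a clear roof, 26 mm high, no floor, mouth toward its own +x. Origin on the worktop under the stored red grip; walls from -33 to +84 mm along x, -18 to +31 mm along y. The stored clip has the keeper's axes; it is free once drawn straight out along +x by 110 mm.
- vial_mid (a point): Loose glass vial with a blue cap, 23 mm in diameter, 44 mm high, standing; this is its centre. A bystander.
- crucible_mid (a point): Loose white porcelain crucible, 43 mm in diameter, 28 mm high, standing; this is its centre. A bystander.

How it is judged:
On the way:
1. the lid is closed while the clip is not yet in the pin (value of joint lid below 0.04 rad and distance between clip_seat and pin_hole above 0.07 m), for 0.2 s.
At the end, for the whole second after the job is handed in: The lid is closed (under 0.06 rad); the R-clip rests still with its leg through the pin's hole (within 0.25 rad of the hole's line, seat point within 7 mm of the hole's centre), its spring arm back at rest (under 0.08 rad); vial and crucible within 30 mm of where they stood (value of joint lid below 0.06 rad and distance between clip_seat and pin_hole below 0.007 m and angle between the x axis of clip_seat and the y axis of pin_hole, either way round below 0.25 rad and value of joint clip_arm below 0.08 rad and linear speed of clip below 0.02 m/s); the robot touches nothing.
It fails at once if the loose vial was moved more than 30 mm or knocked over (distance of vial_mid from where it was at the start of the episode above 0.03 m or angle between vial_mid's own z axis and vertical above 0.5 rad).
It fails at once if the loose crucible was moved more than 30 mm or knocked over (distance of crucible_mid from where it was at the start of the episode above 0.03 m or angle between crucible_mid's own z axis and vertical above 0.5 rad).
It also fails if it takes over 61 s, if anything falls off the work surface, if the arm or the gripper's body presses on something with over 40 N, if the wrist force passes 120 N, or if a joint passes its speed limit or range.

## Working session

There is one attempt and no reset: what is moved stays moved. The work goes in short steps, Python scripts to look and compute and a tool call to move; the robot and the scene stay as the last step left them, time stands still between calls to the robot, and variables do not carry over. Pictures are saved under pics/ and viewed, and the job is handed in when it is done.

Besides the shell and the picture viewer there is one more tool, called as name(argument=value, ...) on one line, values as JSON. move_arm: Moves the arm, as the interface text tells. Its arguments: {"type":"object","properties":{"steps":{"type":"array","items":{"type":"object","properties":{"dx":{"type":"number"},"dy":{"type":"number"},"dz":{"type":"number"},"yaw":{"type":"number"}}}},"grip":{"type":"number"},"force":{"type":"number"}},"required":["steps"]}

```bash
ls; mkdir -p pics; python3 - <<'E'
from station import arm
import cv2
s=arm.read_state(); print(s)
for n in("scene","top"):
    p=arm.get_image(n); cv2.imwrite(f"pics/{n}0.png",p["pixels"])
    print(n,p["K"],p["R"],p["t"],p["shot"])
    for q in ["lid","box","lid_hinge","lid_press_r","lid_press_l","pin_hole","clip_grip","clip_leg","clip_seat","keeper","vial_mid","crucible_mid"]:
        r=arm.place_of(p,q); print(q,[(d["pixel"],round(d["p"],2)) for d in r[:3]])
E
```

```text
pics
{'time_s': 0.0, 'joints': array([-1.25182418,  0.38383906,  0.04382409,  1.59960443, -0.01793013,
        1.16117831, -0.0499124 ]), 'qd': array([ 0.00089418, -0.0001188 ,  0.00041868, -0.00095037,  0.00048828,
        0.00131848,  0.00095412]), 'effort': array([-3.51928365e-04, -4.33456349e+01,  1.02441475e+00, -2.49507415e+01,
        1.06428762e-02,  1.15082317e-02,  1.07301730e-05]), 'tcp_pos': array([0.26275048, 0.59353496, 0.24687019]), 'ee_rot': array([3.14148201e+00, 2.63462026e-03, 1.15408801e+00]), 'contact_force': array([ 0.00200417, -0.52362954,  0.41110262]), 'moment': array([-0.04190545, -0.0147289 ,  0.02555374]), 'grip_width': 0.08532429111570317}
scene [[440.77824591   0.         275.50650816]
 [  0.         440.77824591 209.57872041]
 [  0.           0.           1.        ]] [[ 0.62507471 -0.78055831  0.00321455]
 [-0.53066699 -0.42797349 -0.73159499]
 [ 0.57242829  0.45559568 -0.68173194]] [-0.42463166  0.27182767  0.76294941] 1Traceback (most recent call last):
  File "<stdin>", line 8, in <module>
ValueError: it knows: box, clip_grip, clip_leg, clip_seat, crucible_mid, keeper, lid_hinge, lid_press, pin_hole, vial_mid
```

```bash
cat > h.py <<'E'
from station import arm
import cv2, numpy as np
Q=["box","lid_hinge","lid_press","pin_hole","clip_grip","clip_leg","clip_seat","keeper","vial_mid","crucible_mid"]
def ray(p,px):
    R=np.array(p["R"]);t=np.array(p["t"]);K=np.array(p["K"])
    d=R.T@np.linalg.solve(K,[px[0],px[1],1]); return -R.T@t,d
def atz(p,px,z):
    c,d=ray(p,px); return c+d*(z-c[2])/d[2]
def tri(obs):
    A=np.zeros((3,3));b=np.zeros(3);rs=[]
    for p,px in obs:
        c,d=ray(p,px);d=d/np.linalg.norm(d);M=np.eye(3)-np.outer(d,d);A+=M;b+=M@c;rs.append((c,M))
    x=np.linalg.solve(A,b); return x,[round(1e3*float(np.linalg.norm(M@(x-c))),1) for c,M in rs]
def proj(p,X):
    c=np.array(p["R"])@X+np.array(p["t"]);u=np.array(p["K"])@c;return u[:2]/u[2]
E
python3 - <<'E'
from h import *
P={}
for n in("scene","top"):
    p=arm.get_image(n); P[n]=p; cv2.imwrite(f"pics/{n}0.png",p["pixels"]); print(n,"cam",-np.array(p["R"]).T@p["t"])
    for q in Q:
        r=arm.place_of(p,q); P[n,q]=r; print(q,[(np.round(d["pixel"],1),round(d["p"],2)) for d in r[:3]])
for q in Q:
    a,b=P["scene",q],P["top",q]
    if a and b: print(q,*tri([(P["scene"],a[0]["pixel"]),(P["top"],b[0]["pixel"])]))
for q,z in [("clip_grip",.006),("clip_leg",.006),("clip_seat",.006),("keeper",0),("vial_mid",.022),("crucible_mid",.014),("pin_hole",.072),("lid_hinge",.052),("box",0)]:
    for n in("scene","top"):
        if P[n,q]: print(q,n,atz(P[n],P[n,q][0]["pixel"],z))
E
```

```text
scene cam [-0.02705734 -0.56271118  0.72035974]
box [(array([269.7, 216. ]), 0.64)]
lid_hinge [(array([267.4, 214.5]), 0.74), (array([281.2, 187.8]), 0.65)]
lid_press [(array([252.1, 176.7]), 0.75), (array([286.5, 188.4]), 0.68)]
pin_hole [(array([252.1, 214.3]), 0.66)]
clip_grip []
clip_leg [(array([342.8, 318.9]), 0.57)]
clip_seat []
keeper [(array([395.8, 347.2]), 0.92)]
vial_mid [(array([363.2, 246.6]), 0.62)]
crucible_mid [(array([162.7, 191.9]), 0.79)]
top cam [ 0.37147374 -0.15446567  1.2370069 ]
box [(array([254.6, 218.7]), 0.83)]
lid_hinge [(array([253.8, 192.5]), 0.95)]
lid_press [(array([278.3, 209. ]), 0.72), (array([257.8, 218.7]), 0.56), (array([234.3, 218.3]), 0.55)]
pin_hole [(array([262.9, 244.4]), 0.85)]
clip_grip []
clip_leg []
clip_seat [(array([390.3, 269.6]), 0.51)]
keeper [(array([412.7, 262.9]), 0.61)]
vial_mid [(array([348.1, 200.3]), 0.4)]
crucible_mid [(array([411.3, 262.9]), 0.67), (array([157.1, 261.7]), 0.47)]
box [ 0.55171818 -0.08011591 -0.00293971] [3.5, 3.5]
lid_hinge [ 0.61120877 -0.05667012 -0.05132986] [22.4, 22.4]
lid_press [ 0.51838487 -0.115216
[... 288 characters left out ...]
698412 -0.3720233   0.006     ]
clip_seat top [ 0.41743468 -0.41826909  0.006     ]
keeper scene [ 0.4303249  -0.47639806  0.        ]
keeper top [ 0.43423275 -0.47627543  0.        ]
vial_mid scene [ 0.58635361 -0.31408332  0.022     ]
vial_mid top [ 0.59123619 -0.31484979  0.022     ]
crucible_mid scene [0.44197298 0.16453399 0.014     ]
crucible_mid top [ 0.433537   -0.46916653  0.014     ]
pin_hole scene [ 0.47448463 -0.09979389  0.072     ]
pin_hole top [ 0.47629345 -0.10225592  0.072     ]
lid_hinge scene [ 0.51057528 -0.11210079  0.052     ]
lid_hinge top [ 0.60689991 -0.07880654  0.052     ]
box scene [ 0.55184944 -0.08452913  0.        ]
box top [ 0.5489198  -0.07772978  0.        ]
```

View pics/scene0.png

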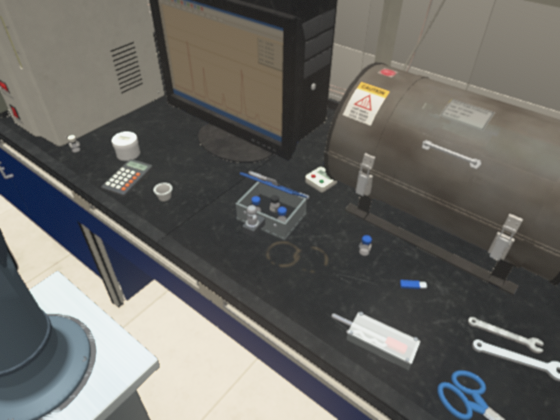

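View pics/top0.png

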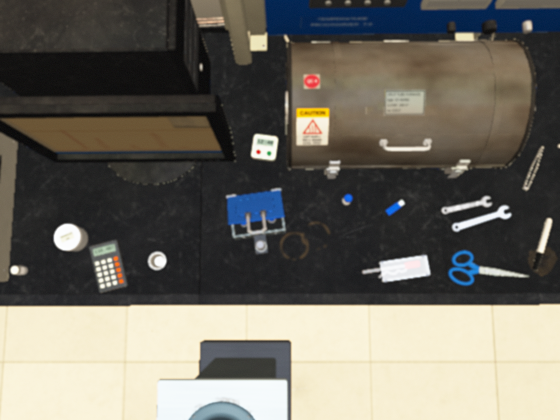

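```bash
python3 - <<'E'
import cv2
s=cv2.imread("pics/scene0.png");t=cv2.imread("pics/top0.png")
def c(im,x0,x1,y0,y1,k,n): cv2.imwrite(n,cv2.resize(im[y0:y1,x0:x1],None,fx=k,fy=k,interpolation=cv2.INTER_CUBIC))
c(s,320,430,290,370,7,"pics/sk.png")
c(t,355,440,245,290,8,"pics/tk.png")
c(s,220,330,160,245,7,"pics/sb.png")
c(t,215,300,180,260,7,"pics/tb.png")
E
```

```text
(no output)
```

View pics/sk.png

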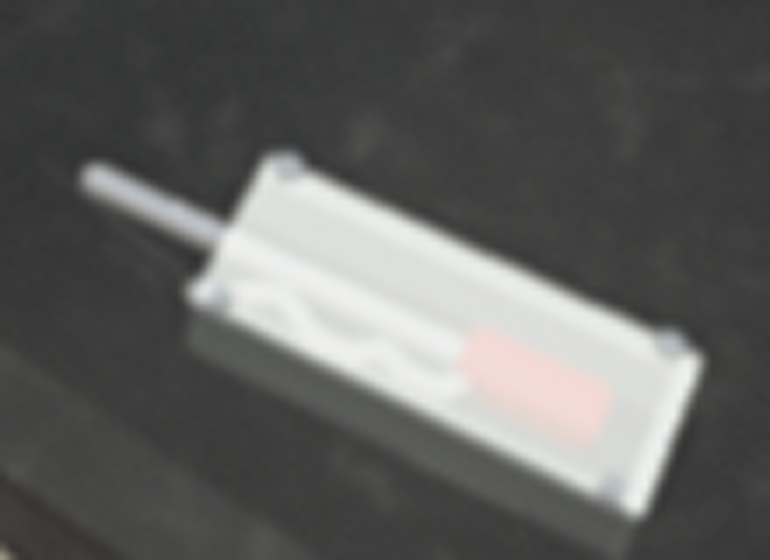

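View pics/tk.png

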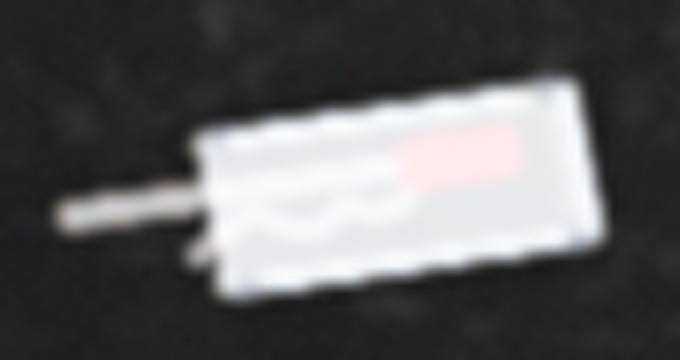

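View pics/sb.png

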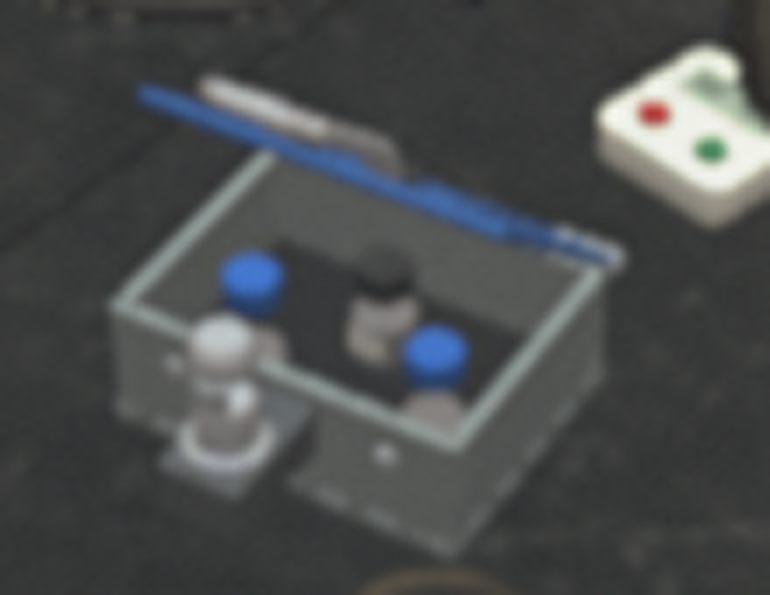

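View pics/tb.png

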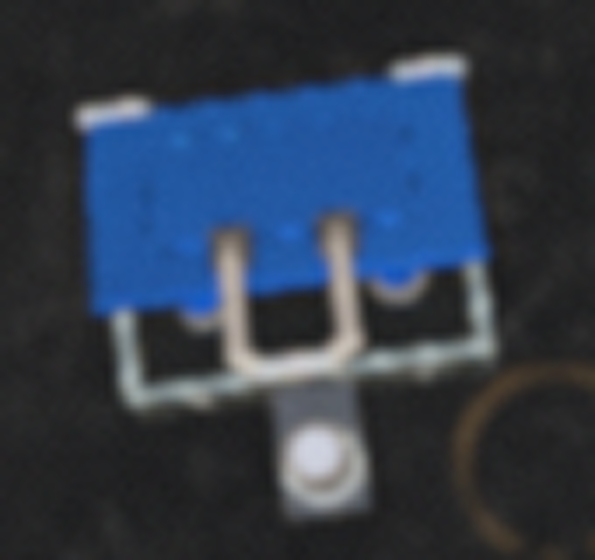

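```bash
cat > fit.py <<'E'
from h import *
from scipy.optimize import least_squares
def c2(u,x0,y0,k): return np.array([x0+(u[0]+.5)/k-.5,y0+(u[1]+.5)/k-.5])
def fit(obs,x0,fn):
    # obs: list (pic, pixel, modelpoint args)
    def res(v): return np.concatenate([proj(p,fn(v,m))-px for p,px,m in obs])
    r=least_squares(res,x0,loss="soft_l1",f_scale=1.0); return r
def rig(v,m):
    c,s=np.cos(v[2]),np.sin(v[2]); return np.array([v[0]+c*m[0]-s*m[1],v[1]+s*m[0]+c*m[1],m[2]])
E
python3 - <<'E'
from fit import *
S=arm.get_image("scene");T=arm.get_image("top");print(T["K"])
sk=lambda u:c2(u,320,290,7); tk=lambda u:c2(u,355,245,8); sb=lambda u:c2(u,220,160,7); tb=lambda u:c2(u,215,180,7)
h=.026
o=[(T,tk(u),m) for u,m in [((197,130),(.084,-.018,h)),((222,297),(.084,.031,h)),((578,78),(-.033,-.018,h)),((605,243),(-.033,.031,h))]]
o+=[(S,sk(u),m) for u,m in [((272,155),(.084,-.018,h)),((188,293),(.084,.031,h)),((705,360),(-.033,-.018,h)),((642,520),(-.033,.031,h))]]
o+=[(T,tk((55,217)),(.126,0,.006)),(S,sk((85,180)),(.126,0,.006))]
for oo in (o,o[:4],o[4:8]):
    r=fit(oo,[.434,-.476,1.5],rig);print("keeper",r.x,np.round(r.fun.reshape(-1,2),1).tolist())
h=.05
o=[(T,tb(u),m) for u,m in [((132,402),(-.05,.065,h)),((492,354),(-.05,-.065,h)),((318,455),(-.08,0,.091))]]
o+=[(S,sb(u),m) for u,m in [((116,303),(-.05,.065,h)),((457,446),(-.05,-.065,h)),((607,272),(.05,-.065,h)),((118,412),(-.05,.065,0)),((453,556),(-.05,-.065,0)),((222,333),(-.08,0,.091))]]
for oo in (o,o[:3],o[3:]):
    r=fit(oo,[.55,-.08,-.1],rig);print("box",r.x,np.round(r.fun.reshape(-1,2),1).tolist())
bx=fit(o,[.55,-.08,-.1],rig).x
def lid(v,m):
    a=v[0]; # m: (d along from hinge, y, height)
    return rig(bx,(.05-m[0]*np.cos(a)+m[2]*np.sin(a)*1, m[1], .052+m[0]*np.sin(a)+m[2]*np.cos(a)))
o=[(T,tb(u),m) for u,m in [((97,310),(.104,.066,0)),((487,262),(.104,-.066,0)),((295,368),(.159,0,.014))]]
o+=[(S,sb(u),m) for u,m in [((140,93),(.104,.066,0)),]]
for oo in (o,o[:3],o[:2],o[3:]):
    r=fit(oo,[.8],lid);print("lid",r.x,np.round(r.fun.reshape(-1,2),1).tolist())
print("pin",rig(bx,(-.08,0,.072)))
for q in ["vial_mid","crucible_mid"]:
  print(q,[[np.round(atz(p,d["pixel"],.014 if q[0]=='c' else .022),3).tolist()+[round(d["p"],2)] for d in arm.regions_of(p,q)] for p in (S,T)])
E
```

```text
[[488.20863598   0.         276.12891055]
 [  0.         488.20863598 223.15537974]
 [  0.           0.           1.        ]]
keeper [ 0.42938698 -0.47569647  1.70650404] [[1.1, 1.0], [1.3, -0.0], [0.4, 0.9], [0.6, 0.0], [-0.7, -0.5], [0.4, -0.2], [-0.7, -0.5], [-0.7, -1.0], [1.9, 0.1], [0.3, -0.8]]
keeper [ 0.43044711 -0.47367102  1.70080883] [[0.3, 0.4], [0.4, -0.7], [-0.4, 0.5], [-0.3, -0.3]]
keeper [ 0.42882826 -0.47694024  1.7011074 ] [[-0.2, -0.1], [0.8, 0.2], [-0.2, 0.2], [-0.3, -0.3]]
box [ 0.5546337  -0.08686499  0.12809788] [[-0.1, 0.0], [1.1, -0.1], [0.3, -0.5], [-1.0, -0.3], [-0.3, 0.4], [0.3, -0.9], [0.0, -0.1], [-0.1, 0.5], [-0.2, -0.1]]
box [ 0.55417567 -0.08584403  0.12810581] [[-0.5, 0.2], [0.7, 0.0], [-0.1, -0.3]]
box [ 0.55474993 -0.08720329  0.13031014] [[-0.8, -0.3], [-0.1, 0.4], [0.5, -0.9], [0.2, -0.0], [0.1, 0.5], [0.0, -0.1]]
lid [0.72550437] [[0.1, 0.5], [1.0, -0.2], [0.7, -0.3], [-0.8, -0.3]]
lid [0.72636957] [[0.1, 0.5], [1.0, -0.2], [0.7, -0.3]]
lid [0.73259703] [[0.0, 0.3], [1.0, -0.4]]
lid [0.72321364] [[-0.9, -0.2]]
pin [ 0.47528917 -0.09708482  0.072     ]
vial_mid [[[0.593, -0.315, 0.022, 0.65], [0.559, -0.079, 0.022, 0.22]], []]
crucible_mid [[[0.448, 0.171, 0.014, 0.67]], [[0.439, 0.169, 0.014, 0.68]]]
```

move_arm(steps=[{"dx": 0.02, "dy": -0.05, "yaw": -0.17}, {"dx": 0.02, "dy": -0.05, "yaw": -0.17}, {"dx": 0.02, "dy": -0.05, "yaw": -0.17}, {"dx": 0.02, "dy": -0.05, "yaw": -0.17}, {"dx": 0.02, "dy": -0.05, "yaw": -0.17}], grip=0, force=60)

```text
invalid input at $.steps[0]: expected keys dx, dy, dz, yaw
```

```bash
python3 - <<'E'
from station import arm
print(arm.tip_reach, arm.read_state()); print([a for a in dir(arm) if a[0]!='_'])
E
```

```text
0.017 {'time_s': 1.45, 'joints': array([-1.25180151,  0.3828833 ,  0.04387365,  1.59794395, -0.01790317,
        1.16120734, -0.04992375]), 'qd': array([ 0.00202583, -0.00077177, -0.00192025, -0.00201034, -0.00122428,
       -0.00129851,  0.00117288]), 'effort': array([ 2.51274491e-05, -4.33434498e+01,  1.02298547e+00, -2.49907815e+01,
        1.04987589e-02,  1.98641239e-03, -1.26691592e-05]), 'tcp_pos': array([0.26309766, 0.59434954, 0.24825915]), 'ee_rot': array([-3.14155991e+00,  5.18087634e-05,  1.15404623e+00]), 'contact_force': array([ 0.14587609,  0.4370723 , -0.02345632]), 'moment': array([-0.0532034 ,  0.02045725,  0.02958106]), 'grip_width': 0.0851905325503637}
['PlanningError', 'get_image', 'place_of', 'read_state', 'regions_of', 'sign_off', 'tip_reach']
```

move_arm(steps=[{"dx": 0.02, "dy": -0.05, "dz": 0, "yaw": -0.17}, {"dx": 0.02, "dy": -0.05, "dz": 0, "yaw": -0.17}, {"dx": 0.02, "dy": -0.05, "dz": 0, "yaw": -0.17}, {"dx": 0.02, "dy": -0.05, "dz": 0, "yaw": -0.17}, {"dx": 0.02, "dy": -0.05, "dz": 0, "yaw": -0.17}], grip=0, force=60)

```text
time_s: 2.08
tcp_pos: [0.3638, 0.3428, 0.2486]
ee_rot: [-3.141, -0.001, 0.298]
contact_force: [0.5, -0.3, 0.3]
grip_width: 0.0002
```

move_arm(steps=[{"dx": 0.02, "dy": -0.05, "dz": 0, "yaw": -0.17}, {"dx": 0.02, "dy": -0.05, "dz": 0, "yaw": 0}, {"dx": 0.02, "dy": -0.05, "dz": 0, "yaw": 0}, {"dx": 0.02, "dy": -0.05, "dz": 0, "yaw": 0}, {"dx": 0.02, "dy": -0.05, "dz": 0, "yaw": 0}])

```text
time_s: 2.7
tcp_pos: [0.4637, 0.0928, 0.2487]
ee_rot: [-3.141, -0.001, 0.134]
contact_force: [1.2, 0.8, -0.5]
grip_width: -0.0001
```

move_arm(steps=[{"dx": 0.02, "dy": -0.05, "dz": 0, "yaw": 0}, {"dx": 0.02, "dy": -0.05, "dz": 0, "yaw": 0}, {"dx": 0.02, "dy": -0.05, "dz": 0, "yaw": 0}, {"dx": 0.02, "dy": -0.05, "dz": 0, "yaw": 0}, {"dx": 0, "dy": 0, "dz": 0, "yaw": 0}])

```text
time_s: 3.32
tcp_pos: [0.5436, -0.1119, 0.249]
ee_rot: [3.137, -0.001, 0.125]
contact_force: [0.1, -0.4, -0.2]
grip_width: -0.0001
```

```bash
python3 - <<'E'
from h import *
for i in range(3):
  s=arm.read_state(); print(s["tcp_pos"],s["ee_rot"],np.round(s["qd"],3)); p=arm.get_image("top" if i%2 else "scene")
  if i<2: cv2.imwrite(f"pics/a{i}.png",p["pixels"])
E
```

```text
[ 0.54358338 -0.11188592  0.24901241] [ 3.13743116e+00 -1.10325603e-03  1.24656206e-01] [-0.052 -0.026 -0.073  0.039 -0.028  0.023 -0.031]
[ 0.54317206 -0.10841643  0.24851509] [ 3.14032767e+00 -8.93949387e-05  1.28717348e-01] [-0.041 -0.018 -0.057  0.028 -0.013  0.007 -0.005]
[ 0.54300574 -0.10600597  0.24819099] [-3.14128650e+00  3.36753497e-04  1.32329438e-01] [-0.03  -0.013 -0.038  0.016 -0.004  0.002 -0.001]
```

View pics/a0.png

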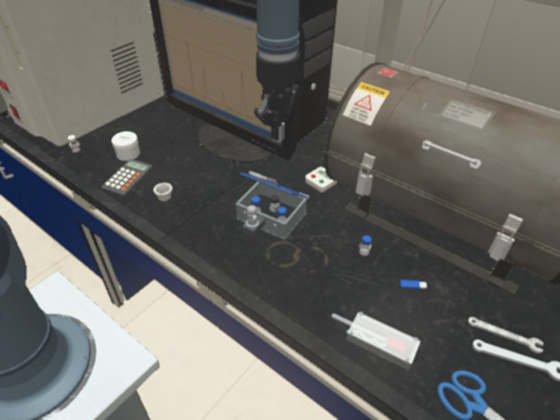

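move_arm(steps=[{"dx": 0.011, "dy": -0.014, "dz": -0.03, "yaw": 0}, {"dx": 0.012, "dy": -0.014, "dz": -0.03, "yaw": 0}, {"dx": 0, "dy": 0, "dz": -0.03, "yaw": 0}, {"dx": 0, "dy": 0, "dz": -0.012, "yaw": 0}, {"dx": 0, "dy": 0, "dz": 0, "yaw": 0}])

```text
time_s: 4.1
tcp_pos: [0.5656, -0.1318, 0.1456]
ee_rot: [-3.14, 0.002, 0.136]
contact_force: [-0.3, 0.5, 0.6]
grip_width: -0.0002
```

move_arm(steps=[{"dx": -0.003, "dy": 0, "dz": -0.008, "yaw": 0}, {"dx": -0.003, "dy": 0, "dz": -0.008, "yaw": 0}, {"dx": -0.003, "dy": -0.001, "dz": -0.008, "yaw": 0}, {"dx": -0.003, "dy": 0, "dz": -0.008, "yaw": 0}, {"dx": -0.003, "dy": -0.001, "dz": -0.008, "yaw": 0}])

```text
time_s: 4.72
tcp_pos: [0.5511, -0.1357, 0.1061]
ee_rot: [-3.141, -0.0, 0.134]
contact_force: [-0.5, 1.0, 2.0]
grip_width: 0.0
```

move_arm(steps=[{"dx": -0.003, "dy": 0, "dz": -0.008, "yaw": 0}, {"dx": -0.003, "dy": 0, "dz": -0.008, "yaw": 0}, {"dx": -0.003, "dy": -0.001, "dz": -0.008, "yaw": 0}, {"dx": -0.003, "dy": 0, "dz": -0.006, "yaw": 0}, {"dx": 0, "dy": 0, "dz": -0.004, "yaw": 0}])

```text
time_s: 5.35
tcp_pos: [0.5387, -0.1364, 0.0719]
ee_rot: [-3.141, 0.001, 0.134]
contact_force: [-2.7, 0.6, 17.6]
grip_width: -0.0004
```

move_arm(steps=[{"dx": 0, "dy": 0, "dz": -0.002, "yaw": 0}, {"dx": 0, "dy": 0, "dz": -0.002, "yaw": 0}, {"dx": 0, "dy": 0, "dz": 0, "yaw": 0}])

```text
time_s: 5.72
tcp_pos: [0.5389, -0.1365, 0.0717]
ee_rot: [-3.137, 0.001, 0.134]
contact_force: [-8.6, 3.1, 25.7]
grip_width: -0.0003
```

move_arm(steps=[{"dx": 0, "dy": 0, "dz": 0.03, "yaw": 0}, {"dx": 0, "dy": 0, "dz": 0.03, "yaw": 0}, {"dx": -0.02, "dy": -0.04, "dz": 0.03, "yaw": 0}, {"dx": -0.025, "dy": -0.05, "dz": 0, "yaw": 0}, {"dx": -0.025, "dy": -0.05, "dz": 0, "yaw": 0}])

```text
time_s: 6.35
tcp_pos: [0.4682, -0.277, 0.1583]
ee_rot: [-3.141, 0.0, 0.136]
contact_force: [0.4, -0.7, -1.3]
grip_width: -0.0
```

move_arm(steps=[{"dx": -0.027, "dy": -0.046, "dz": 0, "yaw": 0}, {"dx": -0.027, "dy": -0.046, "dz": 0, "yaw": 0}, {"dx": 0, "dy": 0, "dz": -0.05, "yaw": 0}, {"dx": 0, "dy": 0, "dz": -0.02, "yaw": 0}, {"dx": 0, "dy": 0, "dz": 0, "yaw": 0}], grip=0.6)

```text
time_s: 6.98
tcp_pos: [0.4141, -0.3662, 0.0861]
ee_rot: [-3.137, 0.004, 0.136]
contact_force: [-0.1, -0.1, 1.1]
grip_width: 0.0512
```

```bash
cat > look.py <<'E'
from h import *
import sys
def look(tag,crops=()):
    P={}
    for n in ("scene","top"):
        P[n]=arm.get_image(n)
    tiles=[]
    for n,x0,x1,y0,y1 in crops:
        im=P[n]["pixels"][y0:y1,x0:x1]; k=min(6,390/im.shape[1],580/im.shape[0]); tiles.append(cv2.resize(im,None,fx=k,fy=k,interpolation=cv2.INTER_CUBIC)); print(n,x0,y0,"scale",k)
    H=max(t.shape[0] for t in tiles); cv2.imwrite(f"pics/{tag}.png",np.hstack([cv2.copyMakeBorder(t,0,H-t.shape[0],0,5,cv2.BORDER_CONSTANT) for t in tiles]))
    s=arm.read_state(); print(s["time_s"],s["tcp_pos"],s["ee_rot"],s["contact_force"],s["grip_width"])
    return P
E
python3 - <<'E'
from look import *
look("b1",[("scene",220,420,160,370),("top",215,440,170,290)])
E
```

```text
scene 220 160 scale 1.95
top 215 170 scale 1.7333333333333334
7.075 [ 0.41608964 -0.36799307  0.08866035] [-3.14149971e+00 -2.68794043e-04  1.36085389e-01] [-0.10712184 -0.16509564 -0.62995303] 0.051027003485050015
```

View pics/b1.png

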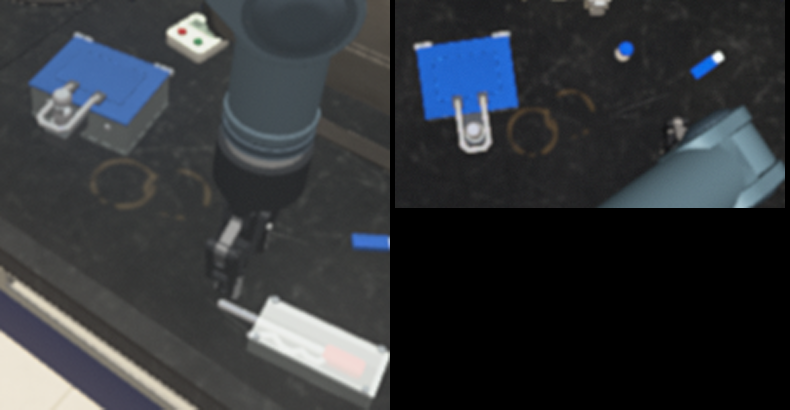

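move_arm(steps=[{"dx": 0, "dy": 0, "dz": -0.03, "yaw": 0}, {"dx": 0, "dy": 0, "dz": -0.025, "yaw": 0}, {"dx": 0, "dy": 0, "dz": -0.013, "yaw": 0}, {"dx": 0, "dy": 0, "dz": 0, "yaw": 0}])

```text
time_s: 7.58
tcp_pos: [0.4156, -0.3683, 0.0204]
ee_rot: [-3.141, 0.0, 0.135]
contact_force: [1.0, -0.2, -0.6]
grip_width: 0.0512
```

move_arm(steps=[{"dx": 0, "dy": 0, "dz": 0, "yaw": 0}, {"dx": 0, "dy": 0, "dz": 0, "yaw": 0}, {"dx": 0, "dy": 0, "dz": 0, "yaw": 0}, {"dx": 0, "dy": 0, "dz": 0, "yaw": 0}], grip=0, force=50)

```text
time_s: 8.07
tcp_pos: [0.4156, -0.3691, 0.0208]
ee_rot: [3.141, -0.001, 0.134]
contact_force: [-0.4, -0.7, 0.8]
grip_width: 0.0052
```

```bash
python3 - <<'E'
from look import *
look("b2",[("scene",300,400,240,370),("top",355,440,215,290)])
E
```

```text
scene 300 240 scale 3.9
top 355 215 scale 4.588235294117647
8.175 [ 0.41553038 -0.36896344  0.02057875] [ 3.14079902e+00 -6.69039255e-04  1.34224456e-01] [ 0.41759277 -0.55798381  0.90362877] 0.005362270954291831
```

View pics/b2.png

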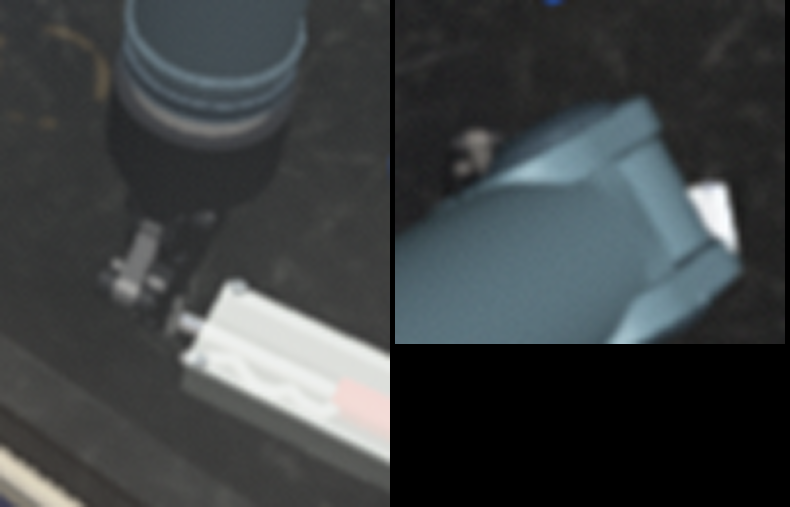

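move_arm(steps=[{"dx": -0.002, "dy": 0.015, "dz": 0, "yaw": 0}, {"dx": -0.002, "dy": 0.015, "dz": 0, "yaw": 0}, {"dx": 0, "dy": 0, "dz": 0, "yaw": 0}])

```text
time_s: 8.55
tcp_pos: [0.4108, -0.3356, 0.0198]
ee_rot: [-3.138, 0.001, 0.136]
contact_force: [-0.5, 0.7, 0.5]
grip_width: 0.0055
```

```bash
python3 - <<'E'
from look import *
look("b3",[("scene",300,430,240,370),("top",355,440,215,290)])
E
```

```text
scene 300 240 scale 3.0
top 355 215 scale 4.588235294117647
8.65 [ 0.41112229 -0.3373683   0.02013892] [-3.14019163e+00  2.29901434e-04  1.35275173e-01] [1.50441091 0.88660768 0.53762723] 0.005357804044976621
```

View pics/b3.png

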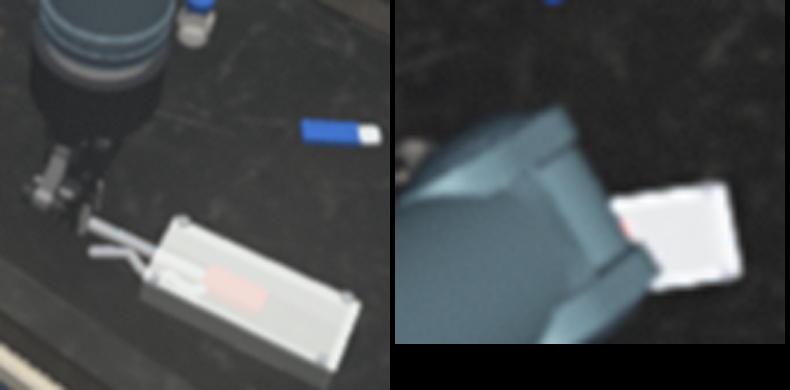

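move_arm(steps=[{"dx": -0.003, "dy": 0.025, "dz": 0, "yaw": 0}, {"dx": -0.004, "dy": 0.025, "dz": 0, "yaw": 0}, {"dx": -0.003, "dy": 0.025, "dz": 0, "yaw": 0}, {"dx": -0.003, "dy": 0.025, "dz": 0, "yaw": 0}, {"dx": -0.004, "dy": 0.025, "dz": 0, "yaw": 0}])

```text
time_s: 9.28
tcp_pos: [0.3945, -0.2138, 0.0205]
ee_rot: [3.14, -0.001, 0.133]
contact_force: [0.4, -0.2, 0.4]
grip_width: 0.0053
```

move_arm(steps=[{"dx": -0.001, "dy": 0.005, "dz": 0, "yaw": 0}, {"dx": 0, "dy": 0, "dz": 0, "yaw": 0}])

```text
time_s: 9.52
tcp_pos: [0.3933, -0.2089, 0.0204]
ee_rot: [3.141, -0.0, 0.134]
contact_force: [0.7, 0.1, 0.9]
grip_width: 0.0053
```

```bash
python3 - <<'E'
from look import *
look("b4",[("scene",230,400,180,370),("top",280,440,200,290)])
E
```

```text
scene 230 180 scale 2.2941176470588234
top 280 200 scale 2.4375
9.625 [ 0.3934219  -0.20955027  0.02043402] [ 3.14098790e+00 -3.95409304e-04  1.33050267e-01] [0.70762711 0.33934678 1.10198819] 0.004969545193072655
```

View pics/b4.png

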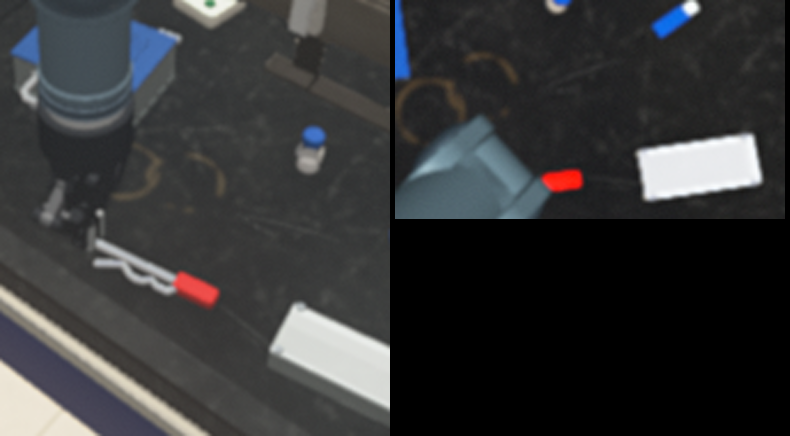

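move_arm(steps=[{"dx": 0, "dy": 0, "dz": 0, "yaw": 0}, {"dx": 0, "dy": 0, "dz": 0, "yaw": 0}, {"dx": 0, "dy": 0, "dz": 0.04, "yaw": 0}, {"dx": 0, "dy": 0, "dz": 0.05, "yaw": 0}, {"dx": 0, "dy": 0, "dz": 0.05, "yaw": 0}], grip=0.5)

```text
time_s: 10.25
tcp_pos: [0.3926, -0.209, 0.1613]
ee_rot: [3.141, 0.002, 0.133]
contact_force: [0.6, 0.8, 1.2]
grip_width: 0.0427
```

move_arm(steps=[{"dx": 0.02, "dy": 0.05, "dz": 0, "yaw": 0}, {"dx": 0.02, "dy": 0.05, "dz": 0, "yaw": 0}, {"dx": 0.02, "dy": 0.05, "dz": 0, "yaw": 0}, {"dx": 0.02, "dy": 0.05, "dz": 0, "yaw": 0}])

```text
time_s: 10.75
tcp_pos: [0.4736, -0.0074, 0.1605]
ee_rot: [-3.141, -0.001, 0.133]
contact_force: [1.5, -0.7, 0.4]
grip_width: 0.0427
```

```bash
python3 - <<'E'
from look import *
P=look("b5",[("scene",240,350,240,330),("top",310,390,230,290)])
C={}
for q in ["clip_grip","clip_leg","clip_seat"]:
    for n in P:
        r=arm.place_of(P[n],q)
        for d in r[:2]: print(q,n,np.round(d["pixel"],1),round(d["p"],2),np.round(atz(P[n],d["pixel"],.006),4))
for n in P:
    r=arm.regions_of(P[n],"clip_grip"); 
    for d in r[:2]: print(n,d["pixel"],d["p"],d["region"].sum())
    im=P[n]["pixels"].astype(int); m=(im[...,2]>130)&(im[...,1]<90)&(im[...,0]<90)
    k,l,st,ce=cv2.connectedComponentsWithStats(m.astype(np.uint8))
    for i in range(1,k):
        if st[i,4]>15: print("red",n,ce[i],st[i],np.round(atz(P[n],ce[i],.010),4))
E
```

```text
scene 240 240 scale 3.5454545454545454
top 310 230 scale 4.875
10.85 [ 0.47559552 -0.00181827  0.1605684 ] [-3.14020026e+00 -2.52744046e-03  1.44711057e-01] [-0.55885996  0.51652723  0.56964677] 0.042940701228150725
clip_grip scene [316.5 305.9] 0.95 [ 0.4099 -0.3169  0.006 ]
clip_grip scene [266.5 282.8] 0.68 [ 0.3922 -0.2066  0.006 ]
clip_grip top [349.9 272.7] 0.54 [ 0.4101 -0.3173  0.006 ]
clip_leg scene [268.1 282.2] 0.73 [ 0.3954 -0.2082  0.006 ]
clip_leg top [305.9 280.6] 0.61 [ 0.3908 -0.207   0.006 ]
clip_seat scene [293.4 292.8] 0.64 [ 0.4066 -0.2637  0.006 ]
scene [299.8, 299.4] 0.9 411
red scene [ 2.56521739 85.13043478] [ 0 82  6  7 23] [0.4719 1.015  0.01  ]
red scene [315.63414634 305.95731707] [307 299  19  15 164] [ 0.4063 -0.3171  0.01  ]
top [335.2, 277.3] 0.7 343
red top [311.06944444  81.08333333] [305  76  13  11  72] [ 0.913  -0.2264  0.01  ]
red top [348.63333333 273.68333333] [340 270  17   9 120] [ 0.4075 -0.3135  0.01  ]
```

View pics/b5.png

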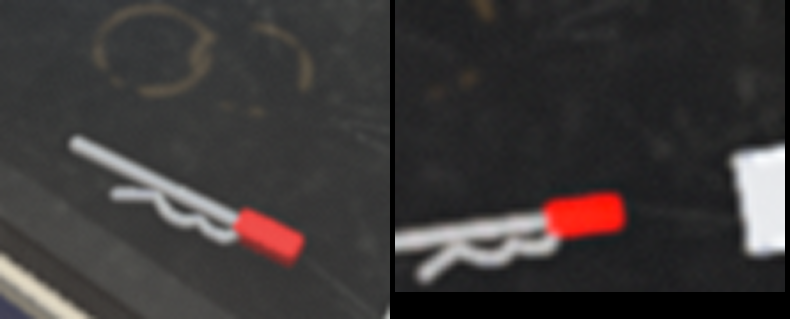

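move_arm(steps=[{"dx": -0.011, "dy": -0.051, "dz": 0, "yaw": 0}, {"dx": -0.011, "dy": -0.051, "dz": 0, "yaw": 0}, {"dx": -0.011, "dy": -0.051, "dz": 0, "yaw": 0}, {"dx": -0.011, "dy": -0.051, "dz": 0, "yaw": 0}, {"dx": -0.011, "dy": -0.051, "dz": 0, "yaw": 0}])

```text
time_s: 11.88
tcp_pos: [0.4172, -0.2657, 0.1605]
ee_rot: [-3.141, -0.001, 0.133]
contact_force: [0.9, 0.4, 0.3]
grip_width: 0.0426
```

move_arm(steps=[{"dx": -0.011, "dy": -0.052, "dz": 0, "yaw": 0}, {"dx": 0, "dy": 0, "dz": -0.05, "yaw": 0}, {"dx": 0, "dy": 0, "dz": -0.04, "yaw": 0}, {"dx": 0, "dy": 0, "dz": 0, "yaw": 0}])

```text
time_s: 12.38
tcp_pos: [0.4038, -0.3146, 0.0677]
ee_rot: [-3.138, 0.006, 0.132]
contact_force: [-0.1, -0.4, -0.6]
grip_width: 0.0426
```

move_arm(steps=[{"dx": 0, "dy": 0, "dz": -0.03, "yaw": 0}, {"dx": 0, "dy": 0, "dz": -0.015, "yaw": 0}, {"dx": 0, "dy": 0, "dz": -0.006, "yaw": 0}, {"dx": 0, "dy": 0, "dz": 0, "yaw": 0}, {"dx": 0, "dy": 0, "dz": 0, "yaw": 0}])

```text
time_s: 13.0
tcp_pos: [0.4078, -0.3161, 0.0202]
ee_rot: [3.141, -0.001, 0.134]
contact_force: [0.6, -0.8, -0.2]
grip_width: 0.0428
```

move_arm(steps=[{"dx": 0, "dy": 0, "dz": 0, "yaw": 0}, {"dx": 0, "dy": 0, "dz": 0, "yaw": 0}, {"dx": 0, "dy": 0, "dz": 0, "yaw": 0}, {"dx": 0, "dy": 0, "dz": 0, "yaw": 0}], grip=0, force=80)

```text
time_s: 13.5
tcp_pos: [0.4076, -0.3159, 0.0201]
ee_rot: [-3.142, -0.001, 0.134]
contact_force: [-1.6, 1.3, 5.5]
grip_width: 0.0131
```

move_arm(steps=[{"dx": 0, "dy": 0, "dz": 0.02, "yaw": 0}, {"dx": 0, "dy": 0, "dz": 0.03, "yaw": 0}, {"dx": 0.03, "dy": 0.02, "dz": 0.017, "yaw": 0}, {"dx": 0.03, "dy": 0.02, "dz": 0, "yaw": 0}, {"dx": 0.029, "dy": 0.015, "dz": 0, "yaw": 0}])

```text
time_s: 14.12
tcp_pos: [0.4976, -0.2597, 0.0878]
ee_rot: [3.141, -0.002, 0.135]
contact_force: [-1.1, -1.1, -0.8]
grip_width: 0.0135
```

move_arm(steps=[{"dx": 0, "dy": 0, "dz": 0, "yaw": 0}, {"dx": 0, "dy": 0, "dz": 0, "yaw": 0}])

```text
time_s: 14.38
tcp_pos: [0.4953, -0.2612, 0.0867]
ee_rot: [3.141, 0.001, 0.134]
contact_force: [-0.5, 0.1, -1.5]
grip_width: 0.013
```

```bash
python3 - <<'E'
from look import *
P=look("c1",[("scene",220,330,180,300),("top",230,340,210,290)])
C={}
for n in P: cv2.imwrite(f"pics/c1_{n}.png",P[n]["pixels"])
for q in ["clip_grip","clip_leg","clip_seat","pin_hole"]:
    for n in P:
        r=arm.place_of(P[n],q)
        for d in r[:2]: print(q,n,np.round(d["pixel"],1),round(d["p"],2),np.round(atz(P[n],d["pixel"],.072),4))
z=[];
for i in range(6): z.append(np.r_[arm.read_state()["tcp_pos"],arm.read_state()["ee_rot"]]); arm.get_image("top")
print(np.mean(z,0),np.std(z,0))
E
```

```text
scene 220 180 scale 3.5454545454545454
top 230 210 scale 3.5454545454545454
14.475 [ 0.49448399 -0.26177075  0.08648726] [3.14137412e+00 9.13436788e-04 1.31513870e-01] [-0.33313336 -0.31774037 -1.02061041] 0.013683425109255958
clip_grip scene [322.8 245.3] 0.72 [ 0.4951 -0.2676  0.072 ]
clip_leg scene [274.9 222.4] 0.87 [ 0.4858 -0.153   0.072 ]
clip_seat scene [300.6 233.5] 0.65 [ 0.4936 -0.214   0.072 ]
pin_hole scene [250.8 212.9] 0.69 [ 0.476  -0.0948  0.072 ]
pin_hole top [260.  245.2] 0.71 [ 0.4744 -0.0953  0.072 ]
[ 4.96067595e-01 -2.60673403e-01  8.62456520e-02 -3.14152874e+00
  6.36177658e-05  1.33951249e-01] [8.59497984e-05 7.51218771e-05 9.36523473e-06 1.94253964e-05
 4.42453804e-05 1.70918556e-04]
```

View pics/c1.png

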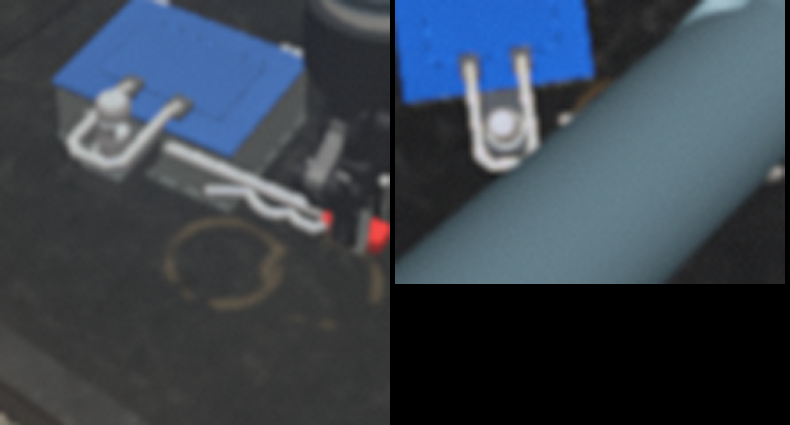

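```bash
python3 - <<'E'
import cv2,numpy as np
s=cv2.imread("pics/c1_scene.png");t=cv2.imread("pics/c1_top.png")
def c(im,x0,x1,y0,y1,k,n): cv2.imwrite(n,cv2.resize(im[y0:y1,x0:x1],None,fx=k,fy=k,interpolation=cv2.INTER_CUBIC))
c(s,232,327,198,248,8,"pics/c2s.png")
c(t,245,300,220,270,10,"pics/c2t.png")
E
```

```text
(no output)
```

View pics/c2s.png

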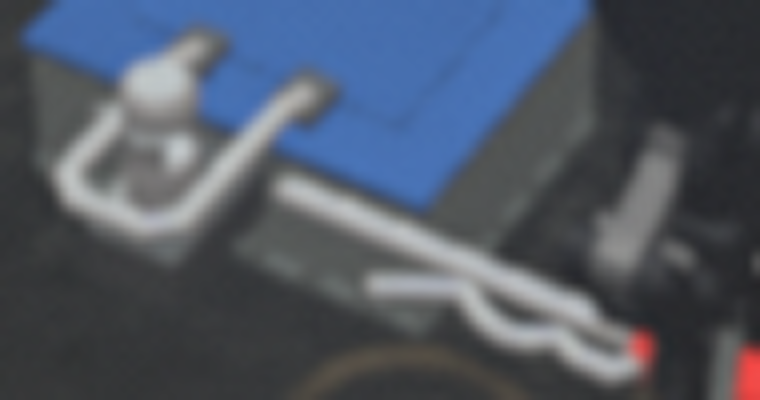

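View pics/c2t.png

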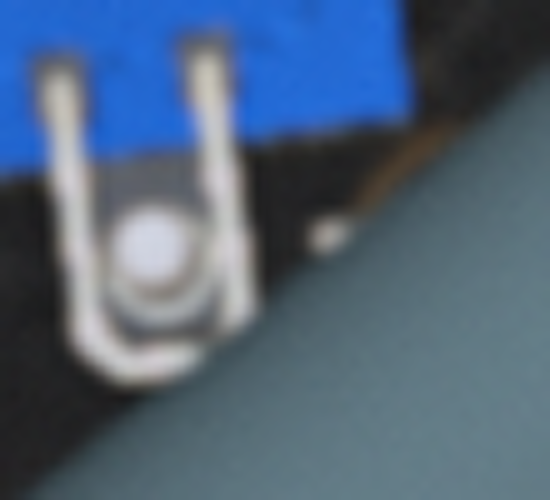

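```bash
python3 - <<'E'
from fit import *
S=arm.get_image("scene");T=arm.get_image("top")
sc=lambda X:(proj(S,X)-[232,198]+.5)*8-.5
tc=lambda X:(proj(T,X)-[245,220]+.5)*10-.5
clip=lambda m:rig((.4961,-.2607,.134+np.pi/2),m)
box=lambda m:rig((.5546,-.0869,.129),m)
for l,m in [("tip",(.126,0,.072)),("60",(.06,0,.072)),("arm end",(.088,.021,.072))]: print(l,sc(clip(m)).round(),tc(clip(m)).round())
for l,m in [("pintop",(-.08,0,.091)),("hole",(-.08,0,.072)),("holeface-y",(-.08,-.011,.072)),("pinaxis low",(-.08,0,.05)),("bail end",(.05-.159,0,.066)),("lid corner r",(-.054,-.066,.0545)),("lid corner l",(-.054,.066,.0545))]: print(l,sc(box(m)).round(),tc(box(m)).round())
E
```

```text
tip [280. 184.] [324. 235.]
60 [499. 277.] [597. 197.]
arm end [363. 287.] [493. 300.]
pintop [156.  76.] [158. 246.]
hole [159. 128.] [162. 253.]
holeface-y [193. 143.] [208. 247.]
pinaxis low [162. 187.] [167. 261.]
bail end [ 99. 209.] [179. 375.]
lid corner r [420. 207.] [421. 118.]
lid corner l [17. 35.] [-116.  190.]
```

move_arm(steps=[{"dx": 0.001, "dy": 0, "dz": 0, "yaw": -0.002}, {"dx": -0.001, "dy": 0.01, "dz": 0, "yaw": 0}, {"dx": -0.002, "dy": 0.01, "dz": 0, "yaw": 0}, {"dx": 0, "dy": 0, "dz": 0, "yaw": 0}, {"dx": 0, "dy": 0, "dz": 0, "yaw": 0}])

```text
time_s: 15.9
tcp_pos: [0.4942, -0.2404, 0.0864]
ee_rot: [3.141, -0.0, 0.133]
contact_force: [-0.0, -0.4, -0.9]
grip_width: 0.0131
```

```bash
python3 - <<'E'
from look import *
P=look("c3",[("scene",232,327,198,248),("top",245,300,220,270)])
s=arm.read_state(); print(s["tcp_pos"],s["ee_rot"])
E
```

```text
scene 232 198 scale 4.105263157894737
top 245 220 scale 6
16.0 [ 0.49415462 -0.24093728  0.08640496] [ 3.14117783e+00 -2.09219305e-04  1.31782915e-01] [-0.36594862 -0.22643579  0.0670719 ] 0.01328044335592974
[ 0.49415462 -0.24093728  0.08640496] [ 3.14117783e+00 -2.09219305e-04  1.31782915e-01]
```

View pics/c3.png

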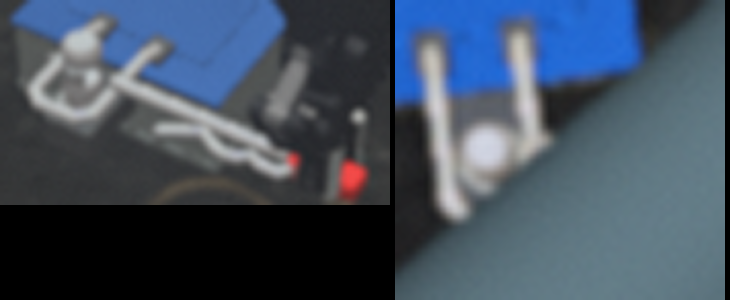

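move_arm(steps=[{"dx": -0.0006, "dy": 0.005, "dz": 0, "yaw": 0}, {"dx": -0.0007, "dy": 0.005, "dz": 0, "yaw": 0}, {"dx": -0.0006, "dy": 0.005, "dz": 0, "yaw": 0}, {"dx": 0, "dy": 0, "dz": 0, "yaw": 0}])

```text
time_s: 16.5
tcp_pos: [0.4923, -0.2248, 0.0861]
ee_rot: [-3.141, 0.0, 0.133]
contact_force: [0.0, -1.0, -1.3]
grip_width: 0.0134
```

move_arm(steps=[{"dx": -0.0006, "dy": 0.005, "dz": 0, "yaw": 0}, {"dx": -0.0007, "dy": 0.005, "dz": 0, "yaw": 0}, {"dx": -0.0006, "dy": 0.005, "dz": 0, "yaw": 0}, {"dx": -0.0007, "dy": 0.005, "dz": 0, "yaw": 0}, {"dx": 0, "dy": 0, "dz": 0, "yaw": 0}])

```text
time_s: 17.12
tcp_pos: [0.4896, -0.2049, 0.0862]
ee_rot: [-3.141, 0.0, 0.133]
contact_force: [-0.1, -0.2, -0.6]
grip_width: 0.0133
```

```bash
python3 - <<'E'
from look import *
P=look("c4",[("scene",225,305,190,240),("top",235,300,220,270)])
E
```

```text
scene 225 190 scale 4.875
top 235 220 scale 6
17.225 [ 0.4896746  -0.20564725  0.08632183] [ 3.14142550e+00 -1.41298733e-04  1.32204511e-01] [-0.74963784  0.96051501 -0.30223287] 0.01360505089893282
```

View pics/c4.png

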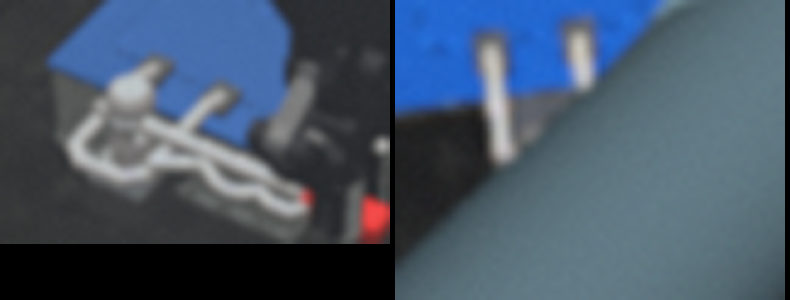

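move_arm(steps=[{"dx": -0.0006, "dy": 0.005, "dz": 0, "yaw": 0}, {"dx": -0.0007, "dy": 0.005, "dz": 0, "yaw": 0}, {"dx": -0.0006, "dy": 0.005, "dz": 0, "yaw": 0}, {"dx": -0.0007, "dy": 0.005, "dz": 0, "yaw": 0}, {"dx": 0, "dy": 0, "dz": 0, "yaw": 0}])

```text
time_s: 17.85
tcp_pos: [0.487, -0.1849, 0.0862]
ee_rot: [-3.141, 0.0, 0.133]
contact_force: [-0.1, -0.2, -1.0]
grip_width: 0.0131
```

move_arm(steps=[{"dx": -0.0006, "dy": 0.005, "dz": 0, "yaw": 0}, {"dx": -0.0007, "dy": 0.005, "dz": 0, "yaw": 0}, {"dx": -0.0006, "dy": 0.005, "dz": 0, "yaw": 0}, {"dx": 0, "dy": 0, "dz": 0, "yaw": 0}])

```text
time_s: 18.35
tcp_pos: [0.4839, -0.1709, 0.086]
ee_rot: [3.141, 0.002, 0.132]
contact_force: [-1.8, -1.9, -0.5]
grip_width: 0.0135
```

move_arm(steps=[{"dx": -0.0006, "dy": 0.004, "dz": 0, "yaw": 0}, {"dx": -0.0005, "dy": 0.004, "dz": 0, "yaw": 0}, {"dx": -0.0005, "dy": 0.004, "dz": 0, "yaw": 0}, {"dx": 0, "dy": 0, "dz": 0, "yaw": 0}])

```text
time_s: 18.85
tcp_pos: [0.4825, -0.1615, 0.0865]
ee_rot: [3.138, 0.001, 0.13]
contact_force: [-1.3, -2.9, -0.3]
grip_width: 0.013
```

```bash
python3 - <<'E'
from look import *
P=look("c5",[("scene",225,305,190,240),("top",235,300,220,270)])
E
```

```text
scene 225 190 scale 4.875
top 235 220 scale 6
18.95 [ 0.48230068 -0.1593046   0.08604762] [-3.14128592e+00  2.00439699e-03  1.30763402e-01] [-3.98492832 -1.64098279 -0.39317696] 0.013296632178250434
```

View pics/c5.png

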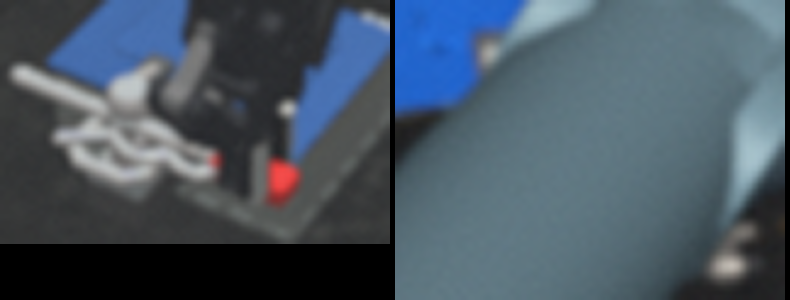

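move_arm(steps=[{"dx": -0.0004, "dy": 0.003, "dz": 0, "yaw": 0}, {"dx": -0.0004, "dy": 0.003, "dz": 0, "yaw": 0}, {"dx": -0.0003, "dy": 0.002, "dz": 0, "yaw": 0}, {"dx": 0, "dy": 0, "dz": 0, "yaw": 0}])

```text
time_s: 19.45
tcp_pos: [0.4833, -0.1493, 0.0864]
ee_rot: [-3.141, -0.001, 0.133]
contact_force: [-0.6, 1.6, -1.3]
grip_width: 0.0134
```

move_arm(steps=[{"dx": 0, "dy": 0, "dz": 0, "yaw": 0}])

```text
time_s: 19.58
tcp_pos: [0.4829, -0.1501, 0.0864]
ee_rot: [-3.141, -0.001, 0.133]
contact_force: [-1.2, 1.3, 0.2]
grip_width: 0.0131
```

```bash
python3 - <<'E'
from look import *
from fit import rig
P=look("c6",[("scene",215,295,185,235)])
S=P["scene"]
s=arm.read_state()["tcp_pos"]
im=S["pixels"][185:235,215:295]; im=cv2.resize(im,None,fx=9,fy=9,interpolation=cv2.INTER_CUBIC); cv2.imwrite("pics/c6z.png",im)
sc=lambda X:((proj(S,X)-[215,185]+.5)*9-.5).round()
clip=lambda m:rig((s[0],s[1],.133+np.pi/2),m)
box=lambda m:rig((.5546,-.0869,.129),m)
print("tip",sc(clip((.126,0,.072))),"grip front",sc(clip((.019,0,.072))),"armend",sc(clip((.088,.021,.072))),"hole",sc(box((-.08,0,.072))),"seat",sc(clip((.052,0,.072))),"pintop",sc(box((-.08,0,.091))))
E
```

```text
scene 215 185 scale 4.875
19.675 [ 0.48275817 -0.15042743  0.08638863] [-3.14141852e+00 -5.61590395e-04  1.32122147e-01] [-0.9742203   1.45843919 -0.71526469] 0.01355367384574339
tip [ 85. 155.] grip front [457. 313.] armend [163. 261.] hole [332. 261.] seat [339. 263.] pintop [329. 202.]
```

View pics/c6z.png

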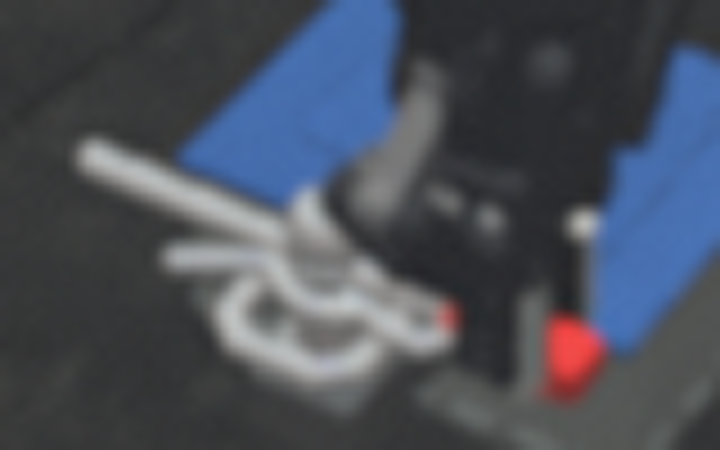

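move_arm(steps=[{"dx": 0, "dy": 0, "dz": 0, "yaw": 0}, {"dx": 0, "dy": 0, "dz": 0, "yaw": 0}, {"dx": 0, "dy": 0, "dz": 0, "yaw": 0}, {"dx": 0, "dy": 0, "dz": 0, "yaw": 0}], grip=0.5)

```text
time_s: 20.18
tcp_pos: [0.4826, -0.1508, 0.0864]
ee_rot: [3.141, -0.0, 0.132]
contact_force: [-0.3, -0.1, -0.1]
grip_width: 0.0424
```

move_arm(steps=[{"dx": 0, "dy": 0, "dz": 0.01, "yaw": 0}, {"dx": 0, "dy": 0, "dz": 0.03, "yaw": 0}, {"dx": 0, "dy": 0, "dz": 0.04, "yaw": 0}, {"dx": 0, "dy": 0, "dz": 0.05, "yaw": 0}, {"dx": 0, "dy": 0, "dz": 0, "yaw": 0}])

```text
time_s: 20.8
tcp_pos: [0.4857, -0.152, 0.2208]
ee_rot: [3.141, -0.01, 0.132]
contact_force: [-0.9, 0.3, -0.0]
grip_width: 0.0429
```

move_arm(steps=[{"dx": 0.02, "dy": -0.05, "dz": 0, "yaw": 0}, {"dx": 0.02, "dy": -0.05, "dz": 0, "yaw": 0}, {"dx": 0.01, "dy": -0.05, "dz": 0, "yaw": 0}, {"dx": 0.01, "dy": -0.05, "dz": 0, "yaw": 0}, {"dx": 0, "dy": 0, "dz": 0, "yaw": 0}])

```text
time_s: 21.42
tcp_pos: [0.5397, -0.3566, 0.2156]
ee_rot: [3.138, 0.003, 0.124]
contact_force: [-1.0, 0.3, -0.9]
grip_width: 0.0426
```

```bash
python3 - <<'E'
from look import *
from fit import rig
P=look("d1",[("scene",150,400,150,280),("top",140,370,180,300)])
S=P["scene"];T=P["top"]
box=lambda m:rig((.5546,-.0869,.129),m)
for n,x,y in(("scene",215,185),("top",220,200)):
    cv2.imwrite(f"pics/d1{n}.png",cv2.resize(P[n]["pixels"][y:y+60,x:x+80],None,fx=9,fy=9,interpolation=cv2.INTER_CUBIC))
    sc=lambda X:((proj(P[n],X)-[x,y]+.5)*9-.5).round()
    print(n,"tip",sc(box((-.08,.074,.072))),"gripc",sc(box((-.08,-.052,.072))),"grip ends",sc(box((-.08,-.033,.072))),sc(box((-.08,-.071,.072))),"pintop",sc(box((-.08,0,.091))))
    for q in ["clip_seat","pin_hole","clip_grip","clip_leg","vial_mid","crucible_mid"]:
        print(q,[(np.round(d["pixel"],1).tolist(),np.round(atz(P[n],d["pixel"],.072 if q[0] in "p" or q[1]=="l" else .02),4).tolist(),round(d["p"],2)) for d in arm.place_of(P[n],q)[:2]])
E
```

```text
scene 150 150 scale 1.56
top 140 180 scale 1.6956521739130435
21.525 [ 0.54137659 -0.35099677  0.21515463] [-3.14039137e+00  1.89528132e-03  1.29980110e-01] [-0.01227383  0.87868978 -0.60247248] 0.04309258871182759
scene tip [ 79. 152.] gripc [518. 342.] grip ends [449. 312.] [588. 372.] pintop [329. 202.]
clip_seat [([253.7, 210.7], [0.4851, -0.0951, 0.072], 0.72)]
pin_hole [([250.9, 215.1], [0.471, -0.0994, 0.072], 0.71)]
clip_grip [([276.3, 224.2], [0.4835, -0.1586, 0.072], 0.82)]
clip_leg [([231.6, 200.6], [0.4792, -0.0359, 0.072], 0.84)]
vial_mid [([366.3, 243.7], [0.5996, -0.3143, 0.02], 0.73)]
crucible_mid [([164.2, 191.8], [0.4405, 0.1558, 0.02], 0.61)]
top tip [ 95. 445.] gripc [565. 382.] grip ends [494. 391.] [636. 372.] pintop [368. 401.]
clip_seat [([262.9, 244.8], [0.4753, -0.1023, 0.072], 0.68)]
pin_hole [([258.1, 243.4], [0.4788, -0.0907, 0.072], 0.82)]
clip_grip [([282.8, 240.8], [0.4847, -0.15, 0.072], 0.81), ([252.2, 191.6], [0.6052, -0.0762, 0.072], 0.2)]
clip_leg [([237.9, 246.5], [0.4715, -0.0423, 0.072], 0.83)]
vial_mid [([350.3, 199.7], [0.5931, -0.3207, 0.02], 0.5)]
crucible_mid [([158.9, 261.8], [0.4386, 0.1602, 0.02], 0.68)]
```

View pics/d1scene.png

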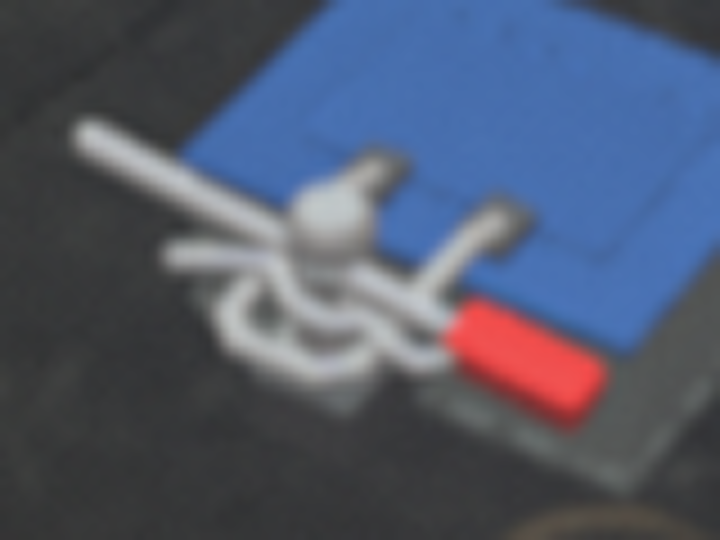

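View pics/d1top.png

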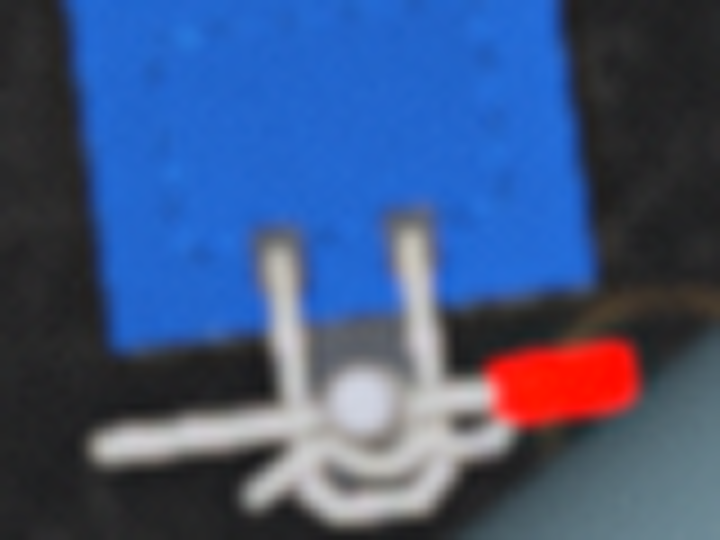

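View pics/d1.png

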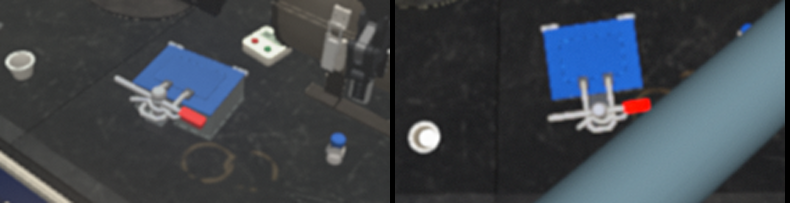

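```bash
python3 - <<'E'
from h import *
s=arm.get_image("scene");a=cv2.imread("pics/scene0.png").astype(int)
for n,x,y in (("vial",365,245),("cruc",163,191)):
    d=np.abs(s["pixels"].astype(int)-a)[y-18:y+18,x-14:x+14]; print(n,d.mean(),d.max())
    print(arm.read_state()["qd"].round(3),arm.read_state()["contact_force"])
arm.sign_off()
print(arm.read_state()["time_s"])
E
```

```text
vial 0.7503306878306878 4
[ 0.003  0.003 -0.    -0.002 -0.001  0.001 -0.   ] [ 0.01175397 -0.65606738 -0.16871906]
cruc 0.7354497354497355 4
[ 0.003  0.003 -0.    -0.002 -0.001  0.001 -0.   ] [ 0.01175397 -0.65606738 -0.16871906]
the job is handed in; nothing more can be done
the job is handed in; nothing more can be done
```

The lid is closed with its bail round the pin, and the R-clip is through the pin's cross hole with its bow sprung over. I let go of it, moved the gripper clear, and handed the job in at about 22 s.

**How it was done:** I pressed the lid down near its front right corner until it hit its stop. I then drew the clip straight out of the keeper by its leg, took it again by the red grip, and slid it through the hole until the push force dropped at the snap.

**Last checks:**
- **Seat:** in the top picture the red grip's ends lie within about 1 mm of where a seated clip should have them. The spring arm looks relaxed round the pin.
- **Angle:** the clip sank slightly when released. The leg tip sits about 4 mm high, a tilt of roughly 0.05 rad, against a limit of 0.25.
- **Vial and crucible:** both are unmoved; the pictures from before and after match pixel for pixel except for noise.
- **Arm:** it stood still about 0.2 m from the clip, with no contact force.

**Disagreements:**
- **Network points:** they scattered by about 1 cm. In the last pictures the reported seat and hole came out 12–15 mm apart, so I relied on my own model projections instead.
- **Finger opening:** it read about 3 mm less than the true width of the leg and the grip.
- **Position in the grip:** the clip sat about 2 mm further forward than I first assumed, and I stopped the push short to allow for it.

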